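# Bring the straightedge up to two marking pins and weight it down

### The arm

A 6-joint arm with a two-finger parallel gripper is mounted at the origin on the work surface. World frame = base frame: x ahead of the robot, y to its left, z up, the work surface at z = 0. Lengths are in mm, angles in rad, forces in N, time in s.
With the tool pointing down it reaches from about 275 to 850 mm from the base axis. Payload 19 kg.
Tool frame: the origin (TCP) lies midway between the tips of the shut fingers; the grasp point (between the pads) lies 19 mm behind it (ctrl.grip_depth is the distance from the TCP to the grasp point, in mm); x points along the fingers, z is the direction in which the jaws open and shut, and the axes are right-handed (so a half turn about x gives the same grasp; the last joint's range is limited). The gripper opens to 85 mm and grips with 20 to 120 N. Pads are 22 mm wide; open, the fingers measure 114 mm over their backs; the gripper's body (76 mm by 85 mm) begins 54 mm behind the grasp point. The pads swing forward as they close: fully open they stand 13 mm farther back than shut.
Start: joints at [-1.247, 0.15, 1.437, -0, 1.554, -0.134], TCP at [254.107, -515.771, 231.267] pointing down, gripper open.
Joint ranges: [-2.8, 2.8], [-0.68, 2.1], [0.12, 2.68], [-1.39, 4.53], [0.16, 2.79], [-2.81, 2.81]. Speed limits (rad/s): [1.89, 1.89, 2.22, 3.01, 3.01, 3.01].

### API

Orientations are given as [roll, pitch, yaw] about the fixed x, y, z axes, in that order (R = Rz(yaw) Ry(pitch) Rx(roll)).
In Python, from station import ctrl, eyes, workorder, spot_in, pinpoint gives the robot as it stands.
- The arm moves only by the shell command python3 -m crank 'ROWS' [FORCE]. ROWS is JSON, a list that holds one entry, the list of rows, each a list of 5 numbers: the opening, from 0 (shut) to 1 (fully open), then the shift along the tool's x, y, z in units of 50 mm (1.0 is 50 mm), then the turn about the tool's x in units of 8 degrees (1.0 is 8 degrees). A call has 1 to 10 rows; each row shifts and turns the commanded pose from where the row before left it, along the tool's axes as they then stand; what a row does not reach is not made up. A row lasts 1/8 s, in which the tool goes at most 62.5 mm and 10.7 degrees, less where a joint would pass 70% of its speed; a pose out of reach is approached as far as the arm can. A call is refused whole if a number of a shift passes 1 or a number of a turn 1, either way. A call with a gripper value outside its range is refused whole. The fingers move at their own pace and stop on an object; FORCE is the grip in N (left out, the last holds). Time passes only in rows, so rows that do not move let the fingers close. It gives the time, the measured TCP pose, the force and the opening at its end, in the units of the state.
- ctrl.get_obs(): the state, without advancing time (a new reading comes with each control period).
- eyes.camera(name): name is "side" or "top"; returns a dict with "pixels" (480x640x3 uint8, red, green, blue), "fx", "fy", "cx", "cy" (pixels), "rvec" (rotation vector, rad) and "tvec" (3), from world to camera coordinates, as OpenCV has them. Camera axes: x right, y down, z forward; pixel columns grow to the right and rows downward; lengths in mm; the calibration is good to about 2 mm. A picture is of the moment at which its call begins. There is no depth.
- workorder.job_done(): hands the job in, once; it reports no verdict.
Trained networks look in a picture, given as the dict that the camera call returned (one of the last four; its "shot" number tells which), for a name from the list of things; names that differ only in an ending like _2 or _b are one class to them, and where a whole thing is asked for, a point or a joint stands for the part that bears it (a point fixed in the world has none). Each returns a list of dicts, best first, with "score" (0 to 1); they miss things now and then, are a little off and sometimes report something else, mostly with a low value. They report only what shows in the picture. A call takes as long as a camera call. They do not tell look-alikes from the thing itself.
- spot_in(picture, thing): "at" ([row, column] in pixels, amid what is visible of it).
- pinpoint(picture, thing): "at" ([row, column] in pixels: a listed point, or the origin of a listed thing).
The state is a dict: "clock": time; "joint_pos": joint angles; "qd": joint speeds; "tau": joint torques, N m; "tcp_pos": TCP position; "ee_rot": TCP orientation; "wrist_force": force on the tool from outside, world axes, zero at the start; "moment": the same for the moment, N m; "finger_gap": finger opening in mm.
Only numpy, scipy, OpenCV 4.12 (cv2) and the standard library are available. Lean on these libraries where they do the work, as an engineer would, in place of code of your own. Each camera call takes 0.05 s, during which the arm holds its last target. There are 200 camera calls.

### The job

Slide the aluminium straightedge, flat on the cork board, up to the two ball-headed marking pins until its far, graduated edge touches both pins at once; press only lightly, so that neither pin is pushed over. Leave it there and lay the small steel paperweight lengthwise on top of it, clear of its knob, so that the straightedge is held against both pins. Leave everything else where it is.

Things in the scene. Friction and masses are not known exactly. Their poses are not given: they have to be found in the camera images.
- board: Cork-faced plywood work board lying fixed on the table, 340 mm (its x) by 460 mm (its y), 18 mm thick. Origin: centre of its underside, on the table; z up.
- pin_a: Left-hand marking pin (board's +y side), stuck by hand in the cork: steel shank 4 mm thick, 16 mm white ball head. Origin: the ball's centre, 55 mm above the cork. It leans about 10 degrees, which way is unknown (its axes do not tell), so at the straightedge's height the shank stands about 9 mm to some side of the point below the ball. It gives about 0.2 mm per N pushed and springs back.
- pin_b: Right-hand marking pin (board's -y side); the same kind, leaning some other unknown way. The two heads stand 200 to 240 mm apart. More than about 6 N sideways pushes a pin over.
- rule: Straightedge lying flat on the board between the robot and the pins: aluminium bar 320 mm long (its y), 45 mm wide (its x), 6 mm thick, 0.2 to 0.3 kg. Origin: centre of its underside; z up. The graduated edge is its +x long side, 22.5 mm from the origin, facing away from the robot to the pins; it touches a pin whose shank axis is 24.5 mm from the origin along x.
- rule_knob (a point): On the axis of the straightedge's knob, a plain black upright cylinder 24 mm in diameter and 42 mm tall in the middle of the bar, standing from 6 to 48 mm above the straightedge's underside. The point lies 29 mm above the underside. Axes as rule. Pushed there, it slides at about 2 N and swings round one pin at 3 to 6 N.
- weight_mid (a point): Centre of the paperweight's bar: dark steel, 90 mm long (its y), 20 mm wide (its x), 16 mm high, about 0.26 kg, with a small round button (13 mm in diameter) on top in the middle, up to 30 mm above its underside. The point lies 8 mm above the underside. It lies on the table to the left or right of the board; take it by the bar's long sides.
- weight: The same paperweight; origin: centre of its underside, y along the bar.
- tape: Roll of tape lying flat on the table on the other side of the board from the paperweight, 92 mm across, 19 mm high. Bystander.
- pencil: Flat pencil, 177 mm long, 7 mm high, lying on the board beyond the pins. Bystander.
- offcut: Round bamboo offcut, 42 mm across, 34 mm high, standing on the board beyond the pins at its left. Bystander.
- vase: Bamboo vase, 90 mm across, 125 mm tall, left beside the board. Bystander.
- vase_low: Low bamboo vase, 100 mm across, 85 mm tall, right beside the board. Bystander.
Things that resemble listed ones, but are neither listed nor needed, are in the scene too. Of the things shaped like the weight, the dark steel one is meant.

How it is judged:
By the outcome, as a careful person would: the job done as asked, in the order asked, and still so for the second after the job is handed in, with the robot touching nothing.
It also fails if it takes over 70 s, if anything falls off the work surface, if the arm or the gripper's body presses on something with over 40 N, if the wrist force passes 120 N, or if a joint passes its speed limit or range.

## Working session

There is one attempt and no reset: what is moved stays moved. The work goes in short steps, Python scripts to look and compute and a shell command to move; the robot and the scene stay as the last step left them, time stands still between calls to the robot, and variables do not carry over. Pictures are saved under pics/ and viewed, about 8 in all and at most 12, crops included, and the job is handed in when it is done.

```bash
ls; mkdir -p pics
cat > h.py <<'E'
import numpy as np, cv2
from station import ctrl, eyes, workorder, spot_in, pinpoint
def cam(n): return eyes.camera(n)
def ray(c,at):
    R=cv2.Rodrigues(np.array(c["rvec"],float))[0]; t=np.array(c["tvec"],float).ravel()
    r,q=at; d=R.T@np.array([(q-c["cx"])/c["fx"],(r-c["cy"])/c["fy"],1.]); return -R.T@t,d
def onz(c,at,z):
    o,d=ray(c,at); return o+d*(z-o[2])/d[2]
def proj(c,p):
    K=np.array([[c["fx"],0,c["cx"]],[0,c["fy"],c["cy"]],[0,0,1.]])
    q=cv2.projectPoints(np.array(p,float).reshape(-1,1,3),np.array(c["rvec"],float),np.array(c["tvec"],float),K,None)[0].reshape(-1,2)
    return q[:,::-1]
def tri(c1,a1,c2,a2):
    o1,d1=ray(c1,a1);o2,d2=ray(c2,a2)
    s=np.linalg.lstsq(np.c_[d1,-d2],o2-o1,rcond=None)[0]
    p,q=o1+s[0]*d1,o2+s[1]*d2; return (p+q)/2,np.linalg.norm(p-q)
def save(c,name,box=None,k=1):
    im=c["pixels"][:,:,::-1]
    if box: r0,r1,c0,c1=box; im=im[r0:r1,c0:c1]
    cv2.imwrite("pics/"+name,cv2.resize(im,None,fx=k,fy=k,interpolation=cv2.INTER_CUBIC))
E
python3 - <<'E'
from h import *
np.set_printoptions(precision=1,suppress=True)
o=ctrl.get_obs();print(o)
T=cam("top");S=cam("side")
save(T,"top0.png");save(S,"side0.png")
for n,c in(("top",T),("side",S)):
    print(n,c["fx"],ray(c,(240,320)))
    for th in["board","pin_a","rule","rule_knob","weight_mid","weight","tape","pencil","offcut","vase","vase_low"]:
        print(th,[(np.round(d["at"]),round(d["score"],2)) for d in pinpoint(c,th)][:4])
E
```

```text
pics
{'clock': 0.0, 'joint_pos': array([-1.2,  0.2,  1.4,  0. ,  1.6, -0.1]), 'qd': array([ 0.,  0.,  0., -0.,  0., -0.]), 'tau': array([ -0. , -71.3, -57.1,  -0. ,   0. ,   0. ]), 'tcp_pos': array([ 254.1, -515.6,  230.7]), 'ee_rot': array([3. , 1.6, 1.9]), 'wrist_force': array([ 0.7, -0.6, -0. ]), 'moment': array([-0., -0.,  0.]), 'finger_gap': 85.52165531385198}
top 519.4186578333537 (array([ 485.3,   15.4, 1280.7]), array([ 0.1,  0. , -1. ]))
board [(array([265., 333.]), 0.65), (array([294., 189.]), 0.62), (array([287., 476.]), 0.19)]
pin_a [(array([234., 291.]), 0.41), (array([242., 381.]), 0.41)]
rule [(array([289., 323.]), 0.6), (array([206., 282.]), 0.34)]
rule_knob [(array([290., 322.]), 0.91), (array([285., 473.]), 0.2)]
weight_mid [(array([176., 469.]), 0.75), (array([286., 473.]), 0.63), (array([284., 469.]), 0.4)]
weight [(array([286., 471.]), 0.82), (array([227., 165.]), 0.66)]
tape [(array([296., 189.]), 0.77)]
pencil [(array([206., 364.]), 0.68)]
offcut [(array([202., 280.]), 0.76)]
vase [(array([227., 162.]), 0.86), (array([237., 482.]), 0.62)]
vase_low [(array([239.
[... 184 characters left out ...]
]), 0.58)]
pin_a [(array([285., 330.]), 0.64), (array([414., 348.]), 0.6), (array([225., 333.]), 0.52), (array([280., 302.]), 0.43)]
rule [(array([268., 271.]), 0.82), (array([293., 374.]), 0.43)]
rule_knob [(array([406., 267.]), 0.69), (array([254., 268.]), 0.61)]
weight_mid [(array([408., 266.]), 0.89), (array([392., 447.]), 0.76)]
weight [(array([411., 267.]), 0.94), (array([398., 449.]), 0.89)]
tape [(array([206., 275.]), 0.56)]
pencil [(array([292., 373.]), 0.51), (array([194., 333.]), 0.49)]
offcut [(array([239., 370.]), 0.65)]
vase [(array([192., 334.]), 0.68), (array([278., 333.]), 0.22), (array([226., 331.]), 0.16)]
vase_low [(array([416., 351.]), 0.76), (array([257., 270.]), 0.44)]
```

```bash
ls pics
```

```text
side0.png
top0.png
```

View pics/top0.png

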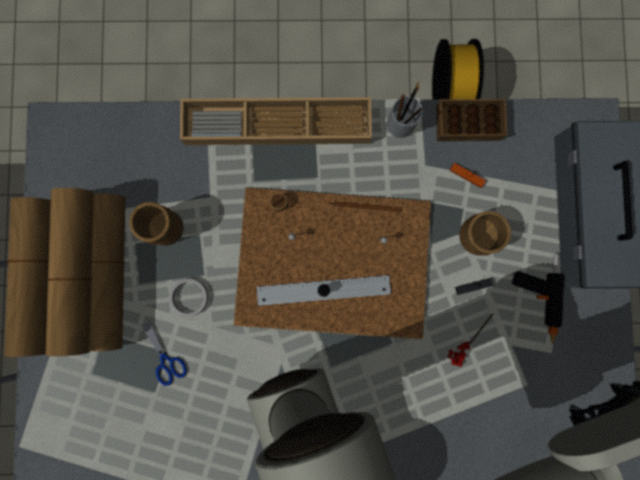

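View pics/side0.png

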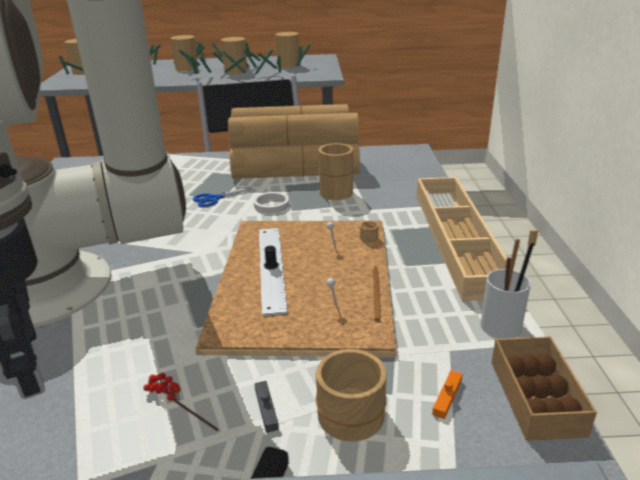

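The weight candidates are the dark steel bar (top (285,474), side (405,266)) and the orange look-alike (top (175,468), side (393,448)). I choose the dark one. The pin heads are at about (237,291) and (240,383) in the top view, and (226,330) and (282,331) in the side view. Next is one close montage.

Run:
```python
from h import *
T=cam("top");S=cam("side")
def cr(c,r,q,h=20,w=25,k=8): return cv2.resize(c["pixels"][r-h:r+h,q-w:q+w,::-1],None,fx=k,fy=k,interpolation=cv2.INTER_CUBIC)
a=np.hstack([cr(T,236,300,18,25),cr(T,238,392,18,25)])
b=np.hstack([cr(S,238,333,18,25),cr(S,298,334,18,25)])
cv2.imwrite("pics/m1.png",np.vstack([a,b]))
w=np.hstack([cr(T,287,474,20,40,5),cr(S,405,266,30,40,5)[50:250]]);cv2.imwrite("pics/m2.png",w)
np.savez("imgs0",T=T["pixels"],S=S["pixels"])
```

```text
(no output)
```

View pics/m1.png

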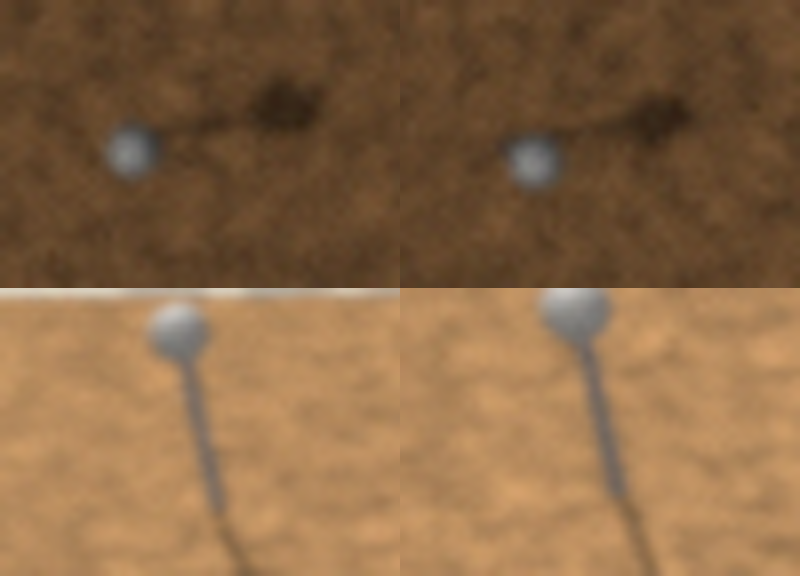

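View pics/m2.png

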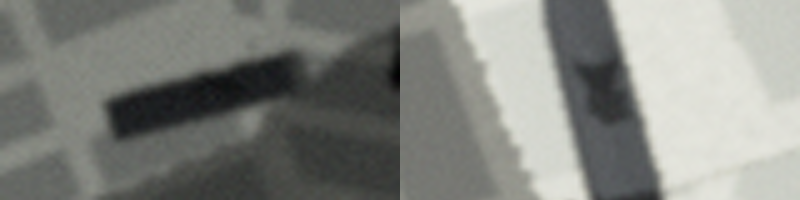

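The montage shows both pin feet in the side view, at about (247.3,334.9) for pin_a and (305.1,335.9) for pin_b. The dark bar with a button on it is confirmed as the weight. Next I measure everything.

```bash
cat > meas.py <<'E'
from h import *
np.set_printoptions(precision=1,suppress=True)
def rulefit(c,box,thr=110,z=24):
    r0,r1,q0,q1=box
    im=c["pixels"].astype(int)[r0:r1,q0:q1]
    m=((im.min(2)>thr)&(im.max(2)-im.min(2)<40)).astype(np.uint8)
    m=cv2.morphologyEx(m,cv2.MORPH_CLOSE,np.ones((5,5)))
    n,l,s,_=cv2.connectedComponentsWithStats(m); k=1+s[1:,4].argmax()
    ct=cv2.findContours((l==k).astype(np.uint8),cv2.RETR_EXTERNAL,cv2.CHAIN_APPROX_NONE)[0][0].reshape(-1,2)
    P=np.array([onz(c,(y+r0,x+q0),z)[:2] for x,y in ct],np.float32)
    (cx,cy),(w,h),a=cv2.minAreaRect(P)
    b=cv2.boxPoints(((cx,cy),(w,h),a)); e=[b[1]-b[0],b[2]-b[1]]; e=max(e,key=np.linalg.norm)
    if e[1]<0:e=-e
    return np.array([cx,cy]),(w,h),np.degrees(np.arctan2(-e[0],e[1]))
E
python3 - <<'E'
from meas import *
T=cam("top");S=cam("side")
print("rule top",rulefit(T,(270,310,250,400)))
print("rule side",rulefit(S,(225,320,250,292)))
k=pinpoint(T,"rule_knob")[0]["at"];k2=[d for d in pinpoint(S,"rule_knob") if abs(d["at"][0]-254)<8]
print("knob",onz(T,k,47),k2 and tri(T,k,S,k2[0]["at"]))
def blob(c,r,q):
    im=c["pixels"][r-7:r+8,q-7:q+8].astype(float); s=(im.min(2)-(im.max(2)-im.min(2))); w=np.clip(s-40,0,None)
    g=np.mgrid[r-7:r+8,q-7:q+8]; return (g*w).sum((1,2))/w.sum()
for n,t,s,f in(("a",(237,291),(225,330),(247.3,334.9)),("b",(240,383),(282,331),(305.1,335.9))):
    bt=blob(T,*t)
    print(n,"top px",bt,"head top z73",onz(T,bt,73),"side z73",onz(S,s,73),"tri",tri(T,bt,S,s),"foot",onz(S,f,18))
for n in("weight_mid","weight"):
    for c,b in((T,(286,473)),(S,(408,266))):
        for d in pinpoint(c,n):
            if np.hypot(*(np.array(d["at"])-b))<15: print(n,d["at"],onz(c,d["at"],8 if n=="weight_mid" else 0),d["score"])
# dark bar fit, both views at top face z=16
for c,(r0,r1,q0,q1) in((S,(375,435,250,282)),(T,(274,298,452,496))):
    g=c["pixels"][r0:r1,q0:q1].max(2)
    m=(g<(95 if c is S else 52)).astype(np.uint8); n,l,s,_=cv2.connectedComponentsWithStats(m);k=1+s[1:,4].argmax()
    ys,xs=np.where(l==k); P=np.array([onz(c,(y+r0,x+q0),10)[:2] for y,x in zip(ys,xs)],np.float32)
    print(cv2.minAreaRect(P),len(P))
E
```

```text
rule top (array([469.2,  11.1]), (43.179935455322266, 316.8700866699219), np.float32(4.181173))
rule side (array([471.6,   5.8]), (46.06330490112305, 325.82794189453125), np.float32(4.1357203))
knob [470.8  16.3  47. ] (array([467. ,  16. ,  38.6]), np.float64(7.269745032179098))
a top px [236.5 290.8] head top z73 [595.2  85.5  73. ] side z73 [597.6  80.9  73. ] tri (array([596.7,  85.6,  70.3]), np.float64(2.343199777415281)) foot [607.3  79.9  18. ]
b top px [239.8 383.3] head top z73 [ 585.  -130.2   73. ] side z73 [ 587.4 -134.3   73. ] tri (array([ 586.4, -130.5,   70.3]), np.float64(2.4148928417018616)) foot [ 595.9 -129.8   18. ]
weight_mid [286.7, 473.5] [ 472.7 -356.9    8. ] 0.89
weight_mid [405.7, 264.4] [ 473.6 -359.5    8. ] 0.67
weight [284.6, 468.4] [ 477.9 -346.8    0. ] 0.69
weight [413.4, 266.3] [ 476.2 -367.3    0. ] 0.89
((476.3394775390625, -361.5433349609375), (17.958791732788086, 100.2592544555664), 13.065258026123047) 520
((475.0039978027344, -358.9339904785156), (18.220378875732422, 92.7897720336914), 13.152070999145508) 276
```

```bash
cat > plan.py <<'E'
from h import *
from scipy.spatial.transform import Rotation as R
np.set_printoptions(precision=3,suppress=True)
def plan(p,yaw):
    """tool shift (50mm units) to world p, and turn (8deg units) so jaw axis lies along world x rotated by yaw deg; turn first"""
    o=ctrl.get_obs(); M=R.from_euler("xyz",o["ee_rot"]).as_matrix()
    print("clock",o["clock"],"tcp",o["tcp_pos"],"F",o["wrist_force"],"gap",o["finger_gap"],"q",o["joint_pos"])
    print(M)
    j=M[:,2]; cur=np.degrees(np.arctan2(j[1],j[0])); d=(yaw-cur+90)%180-90
    t=-d  # tool x points down: positive turn is clockwise from above
    M2=M@R.from_euler("x",np.radians(t)).as_matrix()
    D=np.array(p)-o["tcp_pos"]
    print("jaw yaw",cur,"turn units",t/8,"shift (before turn)",M.T@D/50,"(after turn)",M2.T@D/50)
E
python3 -c "
from plan import *
plan([471,9,150],4.2)"
```

```text
clock 1.7 tcp [ 254.122 -515.764  231.271] F [ 0.242  0.748 -0.088] gap 85.5010236112384 q [-1.247  0.15   1.437  0.     1.554 -0.134]
[[ 0.     0.897  0.442]
 [ 0.     0.442 -0.897]
 [-1.     0.    -0.   ]]
jaw yaw -63.769540704621704 turn units -8.496192588077712 shift (before turn) [ 1.626  8.53  -7.497] (after turn) [ 1.626 10.149  5.095]
```

```bash
python3 -m crank '[[[1,0,0.65,-0.58,0],[1,0,0.65,-0.58,0],[1,0,0.65,-0.58,0],[1,0,0.65,-0.58,0],[1,0,0.65,-0.58,0],[1,0,0.65,-0.58,0],[1,0,0.65,-0.58,0],[1,0,0.65,-0.58,0],[1,0,0.65,-0.58,0],[1,0,0.65,-0.58,0]]]'
python3 -m crank '[[[1,0.1,0.51,-0.42,0],[1,0.1,0.51,-0.42,0],[1,0.2,0.51,-0.42,0],[1,0.2,0.5,-0.44,0],[1,0.2,0,0,-0.9],[1,0.2,0,0,-0.9],[1,0.2,0,0,-0.9],[1,0.2,0,0,-0.9],[1,0.2,0,0,-0.9],[1,0,0,0,-0.9]]]'
python3 -m crank '[[[1,0,0,0,-0.8],[1,0,0,0,-0.8],[1,0,0,0,-0.8],[1,0,0,0,-0.7],[1,0,0,0,0],[1,0,0,0,0]]]'
python3 - <<'E'
from plan import *
plan([471,9,150],4.2)
from meas import rulefit
T=cam("top");S=cam("side");save(S,"s2.png")
for c in(S,T):
  for th in("rule_knob",):
    print(pinpoint(c,th))
E
```

```text
clock: 2.95
tcp_pos: [417.8, -110.6, 231.5]
ee_rot: [0.823, 1.57, -0.29]
wrist_force: [0.7, 0.6, 1.2]
finger_gap: 85.6
clock: 4.2
tcp_pos: [470.6, 9.2, 150.6]
ee_rot: [-3.025, 1.57, 2.903]
wrist_force: [-0.1, -0.9, 0.4]
finger_gap: 85.4
clock: 4.95
tcp_pos: [470.9, 9.1, 151.3]
ee_rot: [1.664, 1.571, 1.736]
wrist_force: [-0.1, 0.3, -0.1]
finger_gap: 85.4
clock 4.95 tcp [470.938   9.114 151.313] F [-0.111  0.339 -0.148] gap 85.44053680097278 q [-0.144 -0.025  1.788  0.     1.379 -0.216]
[[-0.    -0.071  0.997]
 [ 0.     0.997  0.071]
 [-1.     0.    -0.   ]]
jaw yaw 4.096227263854184 turn units -0.01297159201822673 shift (before turn) [ 0.026 -0.002  0.001] (after turn) [ 0.026 -0.002  0.001]
[{'at': [256.7, 267.8], 'score': 0.72}, {'at': [226.2, 328.3], 'score': 0.25}]
[]
```

Run:
```python
from plan import *
S=cam("side"); save(S,"s2c.png",(150,330,200,400),4)
# where the TCP and grasp should project
o=ctrl.get_obs(); print(proj(S,[o["tcp_pos"]]))
```

```text
[[209.662 266.213]]
```

View pics/s2c.png

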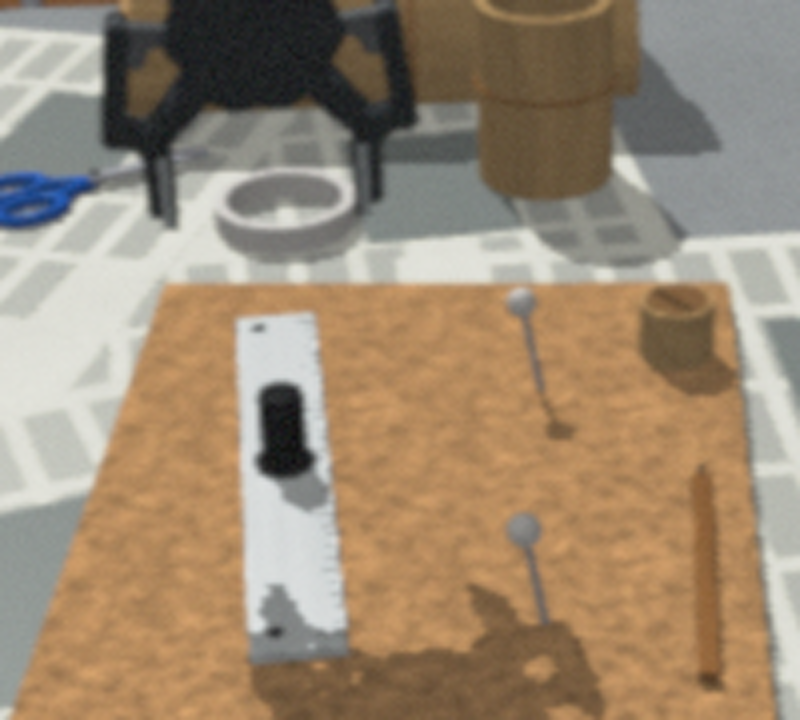

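The view shows the fingers straddling the knob along x, with the knob base at about crop (285,465), clear of both pins. I descend and grip.

```bash
python3 -m crank '[[[1,0.5,0.03,0,0],[1,0.5,0,0,0],[1,0.5,0,0,0],[1,0.5,0,0,0],[1,0.3,0,0,0],[1,0,0,0,0],[1,0,0,0,0]]]'
python3 -m crank '[[[0,0,0,0,0],[0,0,0,0,0],[0,0,0,0,0],[0,0,0,0,0],[0,0,0,0,0],[0,0,0,0,0],[0,0,0,0,0],[0,0,0,0,0]]]' 50
```

```text
clock: 6.08
tcp_pos: [471.3, 10.6, 37.1]
ee_rot: [-0.106, 1.57, -0.032]
wrist_force: [-0.3, -1.3, 0.1]
finger_gap: 85.4
clock: 7.08
tcp_pos: [470.9, 10.6, 36.6]
ee_rot: [0.095, 1.571, 0.169]
wrist_force: [-1.9, 0.7, 6.3]
finger_gap: 22.3
```

```bash
python3 -m crank '[[[0,0,0,0,0.23],[0,0,0,0,0.23],[0,0,0,0,0.23],[0,0,0,0,0.22],[0,0,0.01,0.2,0],[0,0,0.01,0.2,0],[0,0,0.01,0.2,0],[0,0,0.01,0.2,0],[0,0,0.01,0.2,0],[0,0,0.01,0.2,0]]]'
python3 -m crank '[[[0,0,0.01,0.2,0],[0,0,0.01,0.2,0],[0,0,0,0.1,0],[0,0,0,0,0],[0,0,0,0,0]]]'
python3 - <<'E'
from plan import *
from meas import rulefit
plan([560,9,37],-3.1)
S=cam("side");T=cam("top");save(S,"s3.png",(200,330,240,400),5)
print(rulefit(S,(225,325,270,332)), rulefit(T,(230,290,250,400)))
E
```

```text
clock: 8.32
tcp_pos: [530.5, 10.5, 36.6]
ee_rot: [3.131, 1.569, 3.077]
wrist_force: [-11.9, 0.2, 15.7]
finger_gap: 22.7
clock: 8.95
tcp_pos: [556.0, 10.1, 36.6]
ee_rot: [0.763, 1.571, 0.709]
wrist_force: [-2.8, 1.6, 7.6]
finger_gap: 22.7
clock 8.95 tcp [556.   10.1  36.6] F [-2.8  1.6  7.6] gap 22.72322325394805 q [-0.1  0.3  1.7  0.   1.2 -0.1]
[[ 0.   0.1  1. ]
 [ 0.   1.  -0.1]
 [-1.   0.   0. ]]
jaw yaw -3.096238464518372 turn units 0.00047019193520370095 shift (before turn) [-0.  -0.   0.1] (after turn) [-0.  -0.   0.1]
(array([560.9, -61. ]), (190.2994384765625, 60.0011100769043), np.float32(-3.0359485)) (array([562.8,   9.6]), (124.51636505126953, 58.451141357421875), np.float32(-5.8670053))
```

View pics/s3.png

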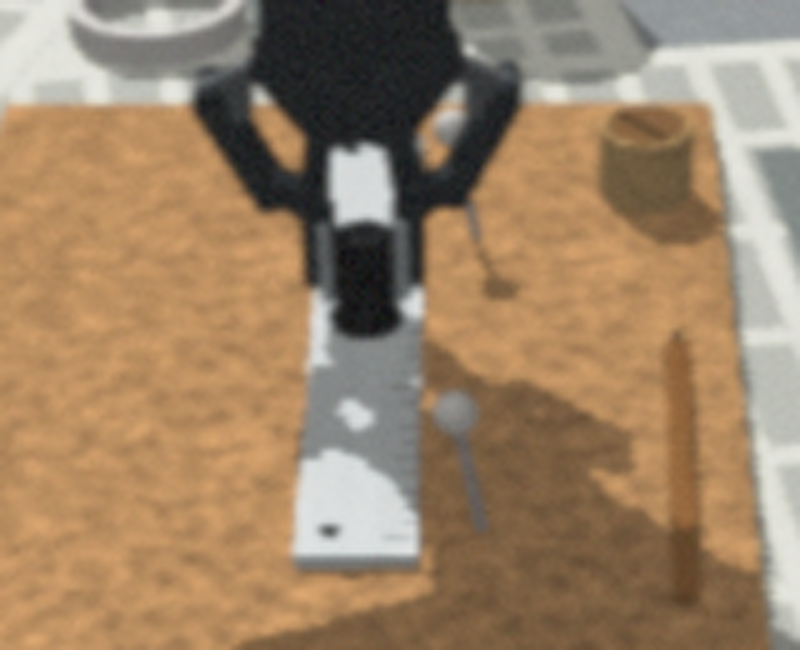

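The rule is parallel to the pin line and about 20 mm short of it: its edge is at crop column 420 and pin_b's foot at (525,482). I loosen to a loose cage so the rule can swivel, then push with the rear finger.

```bash
python3 -m crank '[[[0.36,0,0,0,0],[0.36,0,0,0,0],[0.36,0,0,0,0],[0.36,0,0,0,0]]]' 20
python3 -m crank '[[[0.36,0,0,0.04,0],[0.36,0,0,0.04,0],[0.36,0,0,0.04,0],[0.36,0,0,0.04,0],[0.36,0,0,0,0]]]'
python3 -m crank '[[[0.36,0,0,0.04,0],[0.36,0,0,0.04,0],[0.36,0,0,0,0]]]'
python3 -m crank '[[[0.36,0,0,0.04,0],[0.36,0,0,0.04,0],[0.36,0,0,0,0]]]'
python3 - <<'E'
from plan import *
S=cam("side");save(S,"s4.png",(200,330,240,400),5)
E
```

```text
clock: 9.55
tcp_pos: [555.9, 10.1, 36.2]
ee_rot: [2.623, 1.571, 2.57]
wrist_force: [0.9, -0.0, -0.3]
finger_gap: 30.7
clock: 10.18
tcp_pos: [564.1, 9.6, 36.3]
ee_rot: [0.537, 1.571, 0.483]
wrist_force: [-0.5, -1.0, -0.1]
finger_gap: 30.6
clock: 10.55
tcp_pos: [568.2, 9.4, 36.3]
ee_rot: [0.306, 1.57, 0.253]
wrist_force: [-0.2, 0.2, 0.6]
finger_gap: 30.7
clock: 10.92
tcp_pos: [572.2, 9.2, 36.3]
ee_rot: [0.375, 1.57, 0.322]
wrist_force: [0.3, -0.1, -0.2]
finger_gap: 30.9
```

View pics/s4.png

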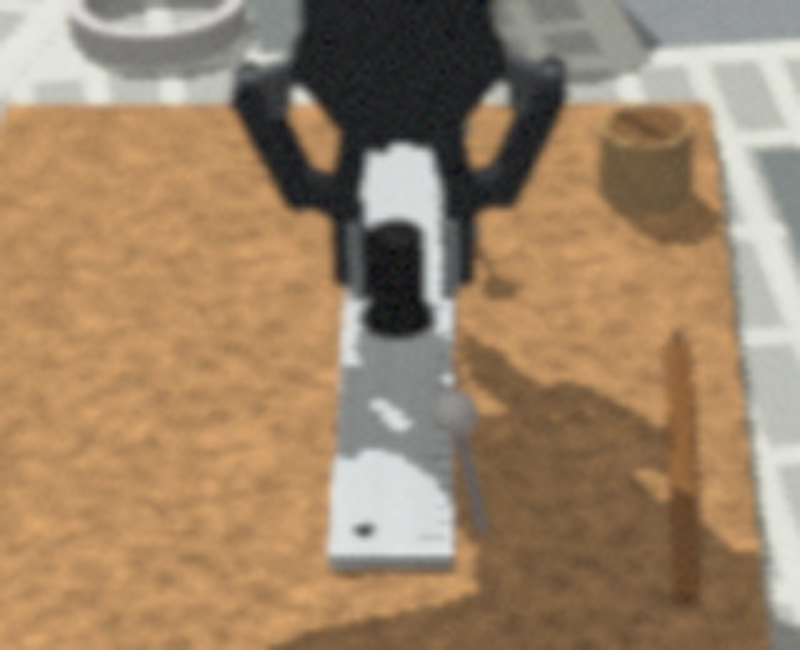

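The rule is now about 8–9 mm short of the pins (crop columns 453 and 482). I continue in smaller steps and watch the force.

```bash
python3 -m crank '[[[0.36,0,0,0.02,0],[0.36,0,0,0.02,0],[0.36,0,0,0.02,0],[0.36,0,0,0.02,0],[0.36,0,0,0,0]]]' | grep -E "tcp|wrist"
for i in 1 ; do python3 -m crank '[[[0.36,0,0,0.02,0],[0.36,0,0,0.02,0]]]' | grep -E "tcp|wrist"; done
python3 - <<'E'
from plan import *
S=cam("side");T=cam("top")
a=cv2.resize(S["pixels"][230:320,290:360,::-1],None,fx=6,fy=6,interpolation=cv2.INTER_CUBIC)
cv2.imwrite("pics/s5.png",a)
E
```

```text
tcp_pos: [576.0, 9.0, 36.3]
wrist_force: [-1.5, 0.7, 0.9]
tcp_pos: [577.9, 8.9, 36.3]
wrist_force: [-2.3, -0.7, 1.3]
```

View pics/s5.png

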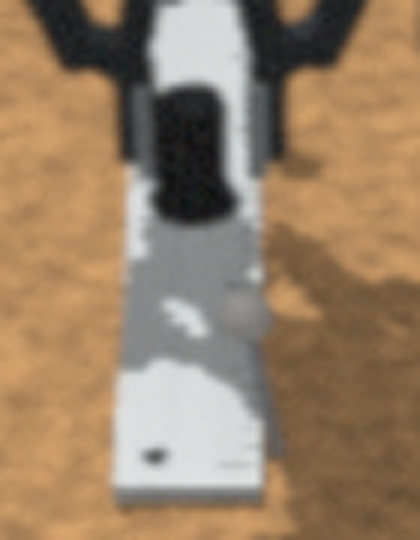

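About 2–3 mm remain at pin_b. I step 0.5–1 mm at a time.

```bash
python3 -m crank '[[[0.36,0,0,0.01,0],[0.36,0,0,0.01,0]]]' | grep -E "tcp|wrist"
python3 -m crank '[[[0.36,0,0,0.01,0],[0.36,0,0,0.005,0]]]' | grep -E "tcp|wrist"
```

```text
tcp_pos: [578.9, 8.9, 36.3]
wrist_force: [-2.7, -0.1, 2.0]
tcp_pos: [579.7, 8.8, 36.3]
wrist_force: [-2.7, -0.2, 2.0]
```

```bash
python3 -m crank '[[[0.36,0,0,0.01,0]]]' | grep -E "tcp|wrist"
python3 -m crank '[[[0.36,0,0,0.01,0]]]' | grep -E "tcp|wrist"
```

```text
tcp_pos: [580.1, 8.8, 36.3]
wrist_force: [-4.1, 0.2, 2.2]
tcp_pos: [580.5, 8.8, 36.3]
wrist_force: [-5.4, 0.8, 4.0]
```

```bash
python3 -m crank '[[[0.36,0,0,0,0]]]' | grep -E "tcp|wrist"
python3 - <<'E'
from plan import *
S=cam("side")
np.save("s6.npy",S["pixels"])
A=cv2.resize(S["pixels"][285:315,315:350,::-1],None,fx=11,fy=11,interpolation=cv2.INTER_CUBIC)
B=cv2.resize(S["pixels"][220:250,315:350,::-1],None,fx=11,fy=11,interpolation=cv2.INTER_CUBIC)
cv2.imwrite("pics/s6.png",np.hstack([B,A]))
E
```

```text
tcp_pos: [580.5, 8.8, 36.3]
wrist_force: [-6.2, 0.4, 3.3]
```

View pics/s6.png

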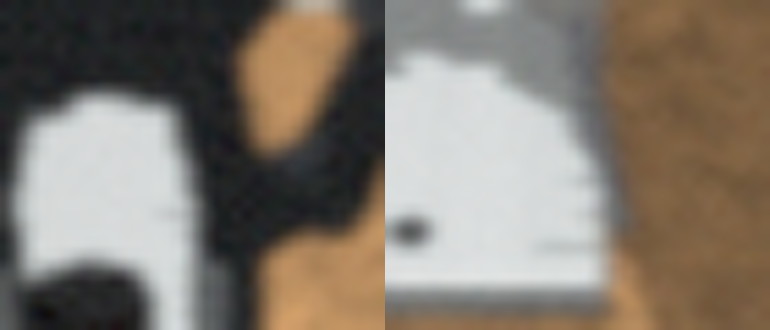

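Static force is 6 N. Pin_b's shank is right at the edge, and pin_a is hidden behind the finger. I back off, lift and head towards the weight so both pins become visible.

```bash
python3 -m crank '[[[0.36,0,0,-0.03,0],[0.36,0,0,-0.03,0],[0.36,0,0,0,0],[0.36,-0.3,0,0,0],[0.36,-0.6,0,0,0],[0.36,-1,0,0,0],[0.36,-1,0,0,0],[0.36,0,0,0,0]]]'
python3 -m crank '[[[0.6,0,-0.9,-0.3,0],[0.6,0,-0.9,-0.3,0],[0.6,0,-0.9,-0.3,0],[0.6,0,-0.9,-0.3,0],[0.6,0,-0.9,-0.3,0],[0.6,0,-0.9,-0.3,0],[0.6,0,-0.9,-0.3,0],[0.6,0,-0.9,-0.1,0]]]'
python3 - <<'E'
from plan import *
plan([475,-360,150],13.1)
from meas import rulefit
S=cam("side");T=cam("top")
print(rulefit(T,(240,280,240,400)),rulefit(S,(215,320,300,335)))
np.savez("i7",T=T["pixels"],S=S["pixels"])
k=8
top=np.hstack([cv2.resize(T["pixels"][r-14:r+16,q-20:q+20,::-1],None,fx=k,fy=k,interpolation=cv2.INTER_CUBIC) for r,q in((240,291),(243,383))])
sd=np.hstack([cv2.resize(S["pixels"][r-20:r+20,q-20:q+20,::-1],None,fx=k,fy=k,interpolation=cv2.INTER_CUBIC) for r,q in((240,333),(298,333))])
cv2.imwrite("pics/m7.png",np.vstack([top,sd]))
E
```

```text
clock: 13.88
tcp_pos: [579.3, 8.8, 186.6]
ee_rot: [-0.054, 1.563, -0.107]
wrist_force: [-0.1, 0.6, -0.6]
finger_gap: 30.7
clock: 14.88
tcp_pos: [447.7, -346.0, 181.6]
ee_rot: [-0.334, 1.571, -0.388]
wrist_force: [1.2, -0.1, 0.8]
finger_gap: 51.3
clock 14.875 tcp [ 447.652 -346.04   181.618] F [ 1.234 -0.101  0.766] gap 51.284971474600226 q [-0.794  0.153  1.535  0.     1.453 -0.741]
[[ 0.     0.054  0.999]
 [-0.     0.999 -0.054]
 [-1.    -0.     0.   ]]
jaw yaw -3.075273402084959 turn units -2.0219091752606193 shift (before turn) [ 0.632 -0.249  0.561] (after turn) [ 0.632 -0.396  0.469]
(array([569.6,  10.3]), (315.3895568847656, 41.35732650756836), np.float32(-0.6546752)) (array([561.9,  35. ]), (382.4747619628906, 81.42240905761719), np.float32(-3.5403001))
```

View pics/m7.png

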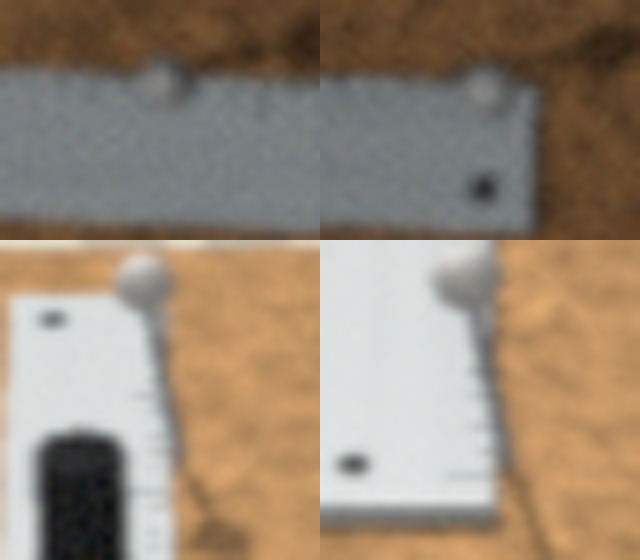

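Run:
```python
from h import *
np.set_printoptions(precision=2,suppress=True)
c=cam("side"); S0=np.load("imgs0.npz")["S"].astype(float); S=c["pixels"].astype(float)
sat=lambda I:I[:,:,0]-I[:,:,2]   # red-blue: cork high, steel/alu ~0
def edge(r):  # first crossing from rule (low) to cork (high)
    v=sat(S)[r,290:360]; t=35
    i=[k for k in range(5,69) if v[k]<t<=v[k+1]]; 
    return [290+k+(t-v[k])/(v[k+1]-v[k]) for k in i][-1] if i else np.nan
rows=list(range(250,286))
E=np.array([[r,edge(r)] for r in rows]); 
E=E[~np.isnan(E[:,1])]; p=np.polyfit(E[:,0],E[:,1],1)
for _ in range(3):
    res=E[:,1]-np.polyval(p,E[:,0]); E=E[abs(res)<0.7]; p=np.polyfit(E[:,0],E[:,1],1)
print("edge fit n",len(E),"rms",np.std(E[:,1]-np.polyval(p,E[:,0])))
for n,(h,f) in {"a":((225,330),(247.3,334.9)),"b":((282,330.5),(305.1,335.9))}.items():
    for I,l in((S0,"before"),):
        pts=[]
        for r in range(h[0]+7,int(f[0])-1):
            q=int(round(h[1]+(f[1]-h[1])*(r-h[0])/(f[0]-h[0]))); v=sat(I)[r,q-5:q+6]; w=np.clip(np.median(v)-8-v,0,None); pts.append((r,(w*np.arange(q-5,q+6)).sum()/w.sum()))
        pts=np.array(pts); s=np.polyfit(pts[:,0],pts[:,1],1)
        r=f[0]-6/55*(f[0]-h[0]); 
        P=onz(c,(r,np.polyval(s,r)),24)[:2]
        A,B=onz(c,(245,np.polyval(p,245)),24)[:2],onz(c,(305,np.polyval(p,305)),24)[:2]
        d=(A-B)/np.linalg.norm(A-B); nrm=np.array([d[1],-d[0]])
        print(n,l,"shank",P,"dist axis to edge",(P-B)@nrm,"edge yaw",np.degrees(np.arctan2(-d[0],d[1])))
    # rightmost boundary now at that row, i.e. shank's far side, vs fit edge
    print([round(edge(k)-np.polyval(p,k),1) for k in range(int(f[0])-7,int(f[0])+4)])
for r,q in((225,330),(282,330)): 
    o=[]
    for I in(S0,S):
        im=I[r-8:r+9,q-2:q+9]; o.append(im.mean((0,1)))
    
for th in("pin_a",): print([ (d["at"],round(d["score"],2)) for d in pinpoint(c,th)][:4])
```

```text
edge fit n 36 rms 0.2530595175483371
a before shank [606.25  80.23] dist axis to edge 0.8529405508568999 edge yaw -3.088304139354328
[np.float64(0.3), np.float64(0.5), np.float64(0.6), np.float64(0.8), np.float64(1.0), np.float64(1.1), np.float64(1.1), np.float64(0.9), np.float64(0.4), np.float64(0.1), np.float64(-0.2)]
b before shank [ 594.75 -130.07] dist axis to edge 0.6986640780811507 edge yaw -3.088304139354328
[np.float64(0.4), np.float64(0.5), np.float64(0.7), np.float64(0.9), np.float64(1.1), np.float64(1.2), np.float64(1.5), np.float64(1.4), np.float64(0.9), np.float64(0.0), np.float64(-0.3)]
[([282.8, 329.8], 0.65), ([227.0, 331.8], 0.44)]
```

Both shanks measure the same distance from the edge line (0.85 and 0.70 mm, with a common bias), and the edge yaw is −3.1°, so both pins touch and neither has been pushed over. Now the weight.

```bash
python3 -m crank '[[[0.6,0,0,0,-0.68],[0.6,0,0,0,-0.67],[0.6,0,0,0,-0.67],[0.6,0.3,-0.2,0.23,0],[0.6,0.3,-0.2,0.23,0],[0.6,0,0,0,0],[0.6,0,0,0,0]]]'
python3 - <<'E'
from plan import *
T=cam("top");S=cam("side")
plan([474.5,-360,3],13.1)
for d in pinpoint(T,"vase_low")[:2]: print("vase top",d["at"],onz(T,d["at"],40))
v=spot_in(S,"vase_low")[:2]; print([ (d["at"],onz(S,d["at"],45)) for d in v])
o=ctrl.get_obs()["tcp_pos"]; print(proj(S,[o,[474.5,-360,16],[465,-316,16],[484,-404,16]]))
save(S,"s8.png",(330,460,190,400),3.8)
E
```

```text
clock: 15.95
tcp_pos: [475.6, -358.2, 151.9]
ee_rot: [-0.192, 1.571, 0.037]
wrist_force: [-0.1, -0.3, -0.3]
finger_gap: 51.1
clock 16.05 tcp [ 475.564 -358.594  152.157] F [0.272 0.249 0.718] gap 51.6248438659132 q [-0.775  0.23   1.504  0.     1.406 -1.005]
[[ 0.001 -0.227  0.974]
 [-0.001  0.974  0.227]
 [-1.    -0.001  0.001]]
jaw yaw 13.127778603610784 turn units 0.003472325451348013 shift (before turn) [ 2.983 -0.02  -0.029] (after turn) [ 2.983 -0.02  -0.029]
vase top [237.1, 482.1] [ 591.58 -372.58   40.  ]
[([393.9, 348.9], array([ 598.671, -380.631,   45.   ]))]
[[329.643 257.95 ]
 [402.043 264.597]
 [381.255 259.776]
 [424.806 269.877]]
```

View pics/s8.png

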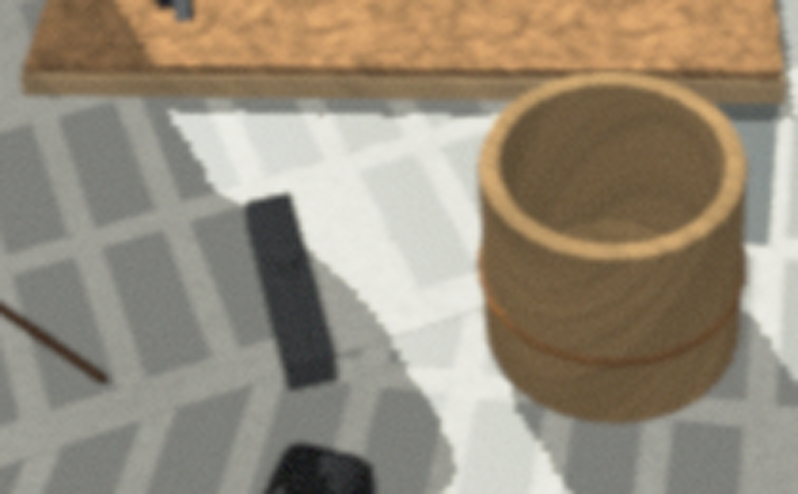

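The weight's top face is centred at about side pixel (404,265), close to the prediction (402,264.6), and the low vase is clear. I descend and grip.

```bash
python3 -m crank '[[[0.6,0.6,-0.04,0,0],[0.6,0.6,0,0,0],[0.6,0.6,0,0,0],[0.6,0.5,0,0,0],[0.6,0.4,0,0,0],[0.6,0.25,0,0,0],[0.6,0,0,0,0],[0.6,0,0,0,0]]]'
python3 -m crank '[[[0,0,0,0,0],[0,0,0,0,0],[0,0,0,0,0],[0,0,0,0,0],[0,0,0,0,0],[0,0,0,0,0],[0,0,0,0,0]]]' 40
python3 -m crank '[[[0,-0.3,0,0,0],[0,-0.7,0,0,0],[0,-1,0,0,0],[0,-0.6,0,0,0],[0,0,0,0,0]]]'
python3 - <<'E'
from plan import *
# rule pose: average of frames: tcp when pushed 580.5 minus slack; place 68 mm to -y of knob along rule
u=np.array([np.sin(np.radians(3.1)),np.cos(np.radians(3.1))])
S=cam("side");T=cam("top")
for c,n in((S,"side"),(T,"top")):
    for th in("rule_knob","weight_mid"): print(n,th,[(np.round(d["at"],1),round(d["score"],2),onz(c,d["at"],47)) for d in pinpoint(c,th)][:3])
k=np.array([577.5,9.0]); p=k-68*u; print("goal",p)
plan([p[0],p[1],130],-3.1)
E
```

```text
clock: 17.15
tcp_pos: [476.4, -361.2, 4.7]
ee_rot: [-0.955, 1.57, -0.726]
wrist_force: [0.0, -0.1, -0.2]
finger_gap: 51.0
clock: 18.02
tcp_pos: [476.3, -361.1, 4.5]
ee_rot: [-0.928, 1.57, -0.699]
wrist_force: [-1.4, 1.9, 5.8]
finger_gap: 18.5
clock: 18.65
tcp_pos: [476.8, -361.6, 136.9]
ee_rot: [-0.995, 1.566, -0.766]
wrist_force: [0.7, -0.1, -3.6]
finger_gap: 19.2
side rule_knob [(array([253.5, 320.8]), 0.92, array([574.379,   8.597,  47.   ])), (array([281.5, 302.6]), 0.57, array([535.989, -90.178,  47.   ]))]
side weight_mid [(array([338.2, 259.6]), 0.76, array([ 463.654, -249.711,   47.   ])), (array([393.1, 449.9]), 0.63, array([ 742.335, -390.67 ,   47.   ]))]
top rule_knob [(array([245.2, 323.8]), 0.74, array([575.92,   8.7 ,  47.  ]))]
top weight_mid [(array([175.9, 464.4]), 0.89, array([ 739.908, -333.052,   47.   ])), (array([284.6, 493.5]), 0.62, array([ 477.423, -393.302,   47.   ]))]
goal [573.823 -58.9  ]
clock 18.95 tcp [ 475.656 -360.557  132.545] F [-0.493 -0.621 -3.093] gap 18.682225373408947 q [-0.778  0.248  1.523  0.     1.372 -1.006]
[[-0.001 -0.227  0.974]
 [ 0.001  0.974  0.227]
 [-1.     0.002 -0.001]]
jaw yaw 13.110473058092946 turn units 2.026309132261618 shift (before turn) [0.057 5.43  3.281] (after turn) [0.057 6.13  1.634]
```

```bash
python3 -m crank '[[[0,0,0,0,0.5],[0,0,0,0,0.5],[0,0,0,0,0.5],[0,0,0,0,0.53],[0,0,0.4,0.11,0],[0,0,0.6,0.16,0],[0,0,0.6,0.16,0],[0,0,0.6,0.16,0],[0,0,0.6,0.16,0],[0,0,0.6,0.16,0]]]'
python3 -m crank '[[[0,0,0.6,0.16,0],[0,0,0.6,0.16,0],[0,0,0.6,0.16,0],[0,0,0.6,0.16,0],[0,0,0.3,0.07,0],[0,0,0,0,0],[0,0,0,0,0]]]'
python3 - <<'E'
from plan import *
plan([572,-61,32],-3.1)
S=cam("side");T=cam("top")
from meas import rulefit
def fr(r): return abs(r)
for c in(S,T): print([(np.round(d["at"],1),round(d["score"],2),onz(c,d["at"],133)) for d in pinpoint(c,"weight_mid")][:3])
cv2.imwrite("pics/s9.png",cv2.resize(S["pixels"][200:330,240:400,::-1],None,fx=5,fy=5))
E
```

```text
clock: 20.2
tcp_pos: [530.9, -191.7, 133.3]
ee_rot: [2.408, 1.57, 2.355]
wrist_force: [0.6, 0.0, -2.4]
finger_gap: 18.7
clock: 21.08
tcp_pos: [573.3, -61.2, 133.6]
ee_rot: [-2.869, 1.57, -2.923]
wrist_force: [-0.4, 0.2, -3.1]
finger_gap: 19.2
clock 21.075 tcp [573.311 -61.219 133.644] F [-0.44   0.162 -3.137] gap 19.17342812273479 q [-0.24   0.205  1.573 -0.     1.363 -0.185]
[[-0.     0.054  0.999]
 [-0.     0.999 -0.054]
 [-1.    -0.    -0.   ]]
jaw yaw -3.1229710620039763 turn units -0.0028713827504969203 shift (before turn) [ 2.033  0.003 -0.026] (after turn) [ 2.033  0.003 -0.026]
[(array([233.5, 319.5]), 0.86, array([571.2, -61.8, 133. ])), (array([394.5, 449.3]), 0.58, array([ 712.9, -476.8,  133. ]))]
[(array([173.5, 465.1]), 0.71, array([ 727.6, -310.5,  133. ]))]
```

```bash
python3 -m crank '[[[0,0.4,0,-0.02,0],[0,0.6,0,0,0],[0,0.5,0,0,0],[0,0.3,0,0,0],[0,0.15,0,0,0],[0,0.08,0,0,0],[0,0,0,0,0],[0,0,0,0,0]]]'|grep -E "tcp|wrist"
python3 -m crank '[[[0,0.02,0,0,0],[0,0.01,0,0,0]]]'|grep -E "tcp|wrist"
python3 -m crank '[[[0,0.01,0,0,0],[0,0,0,0,0]]]'|grep -E "tcp|wrist"
```

```text
tcp_pos: [572.9, -60.8, 32.9]
wrist_force: [0.3, 0.2, -2.6]
tcp_pos: [572.6, -60.7, 30.9]
wrist_force: [-0.6, -0.2, -2.8]
tcp_pos: [572.6, -60.7, 30.3]
wrist_force: [-0.3, 0.1, -3.0]
```

```bash
python3 -m crank '[[[0,0.01,0,0,0],[0,0.01,0,0,0]]]'|grep -E "tcp|wrist"
python3 -m crank '[[[0,0.01,0,0,0],[0,0,0,0,0]]]'|grep -E "tcp|wrist"
python3 -m crank '[[[0,0.005,0,0,0],[0,0,0,0,0]]]'|grep -E "tcp|wrist"
```

```text
tcp_pos: [572.5, -60.7, 29.3]
wrist_force: [0.1, -0.1, -2.7]
tcp_pos: [572.6, -60.7, 28.8]
wrist_force: [0.2, 0.4, -2.6]
tcp_pos: [572.6, -60.7, 28.6]
wrist_force: [0.6, 0.2, -3.0]
```

```bash
python3 -m crank '[[[0,0.01,0,0,0],[0,0,0,0,0]]]'|grep -E "tcp|wrist"
python3 -m crank '[[[0,0.01,0,0,0],[0,0,0,0,0]]]'|grep -E "tcp|wrist"
```

```text
tcp_pos: [572.6, -60.7, 28.5]
wrist_force: [-4.5, 0.8, 5.3]
tcp_pos: [572.7, -60.7, 28.5]
wrist_force: [-6.9, 1.6, 12.0]
```

Contact, with some sideways load. I relieve it by 0.7 mm before releasing gently.

```bash
python3 -m crank '[[[0,-0.013,0,0,0],[0,0,0,0,0]]]'|grep -E "tcp|wrist"
python3 -m crank '[[[0.3,0,0,0,0],[0.3,0,0,0,0],[0.4,0,0,0,0],[0.4,0,0,0,0],[0.4,0,0,0,0]]]' 20 |grep -E "tcp|wrist|gap"
python3 -m crank '[[[0.4,-0.1,0,0,0],[0.4,-0.3,0,0,0],[0.4,-0.7,0,0,0],[0.4,-1,0,0,0],[0.4,-1,0,0,0],[0.4,0,0,-0.8,0],[0.4,0,0,-0.8,0],[0.4,0,0,-0.8,0],[0.4,0,0,-0.8,0],[0.4,0,0,0,0]]]'|grep -E "tcp|wrist|gap"
python3 - <<'E'
from h import *
np.set_printoptions(precision=2,suppress=True)
c=cam("side"); T=cam("top"); S=c["pixels"].astype(float); sat=S[:,:,0]-S[:,:,2]
def edge(r):
    v=sat[r,290:360]; t=35
    i=[k for k in range(5,69) if v[k]<t<=v[k+1]]
    return [290+k+(t-v[k])/(v[k+1]-v[k]) for k in i][-1] if i else np.nan
E=np.array([[r,edge(r)] for r in range(252,282)]);E=E[~np.isnan(E[:,1])];p=np.polyfit(E[:,0],E[:,1],1)
for _ in range(3): E=E[abs(E[:,1]-np.polyval(p,E[:,0]))<.7];p=np.polyfit(E[:,0],E[:,1],1)
A,B=[onz(c,(r,np.polyval(p,r)),24)[:2] for r in(245,305)]
d=(A-B)/np.linalg.norm(A-B);n=np.array([d[1],-d[0]])
print(len(E),"yaw",np.degrees(np.arctan2(-d[0],d[1])),[(np.array(P)-B)@n for P in((606.25,80.23),(594.75,-130.07))])
print([(d["at"],d["score"],onz(c,d["at"],32)) for d in pinpoint(c,"weight_mid")][:2])
k=4
a=cv2.resize(S[205:325,280:380,::-1].astype(np.uint8),None,fx=k,fy=k,interpolation=cv2.INTER_CUBIC)
b=cv2.resize(T["pixels"][220:270,250:350+0,::-1],None,fx=k,fy=k,interpolation=cv2.INTER_CUBIC)
b2=cv2.resize(T["pixels"][220:270,310:410,::-1],None,fx=k,fy=k,interpolation=cv2.INTER_CUBIC)
cv2.imwrite("pics/fin.png",np.hstack([a,np.vstack([b,b2,np.zeros((80,400,3),np.uint8)])]))
E
```

```text
tcp_pos: [572.6, -60.7, 28.6]
wrist_force: [-3.5, 0.7, 6.6]
tcp_pos: [572.6, -60.7, 28.2]
wrist_force: [0.7, 1.1, -0.4]
finger_gap: 34.1
tcp_pos: [411.3, -51.8, 184.7]
wrist_force: [0.9, -0.2, -0.3]
finger_gap: 34.0
30 yaw -3.093919077850457 [np.float64(0.6939227704158597), np.float64(0.5611725063220858)]
[([393.6, 446.4], 0.93, array([ 741.93, -376.67,   32.  ])), ([277.8, 320.3], 0.77, array([570.28, -57.78,  32.  ]))]
```

View pics/fin.png

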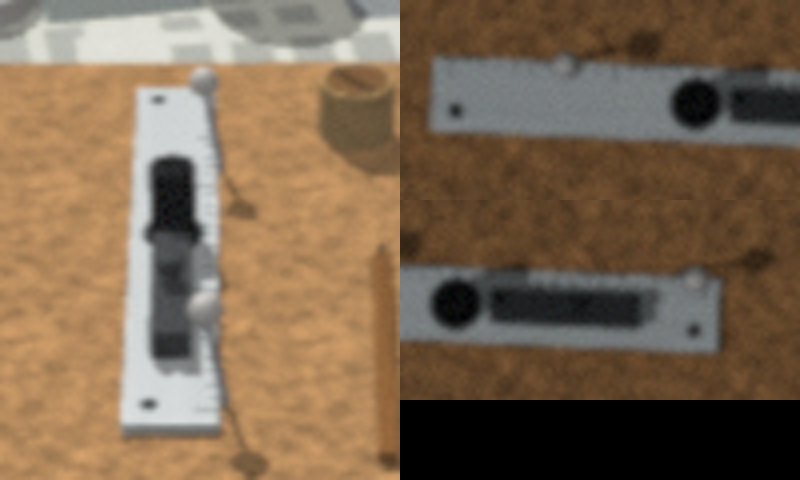

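The final picture shows the weight lying lengthwise on the rule between the knob and pin_b, about 5 mm clear of the knob. The edge is at both shanks and the pins still stand. I hand in.

```bash
python3 -c "
from station import workorder,ctrl
print(ctrl.get_obs()['clock']); print(workorder.job_done())"
```

```text
26.3
the job is handed in; nothing more can be done
None
```

The straightedge is against both pins with the dark steel paperweight lying lengthwise on it. I handed the job in at 26.3 s; no verdict was reported.

- **Straightedge:** I gripped it by the knob, turned it about 7° and slid it to roughly 20 mm short of the pins. I then pushed it home with a loose grip so it could settle, stopping at about 6 N in total at the wrist.
- **Paperweight:** It sits about 65–70 mm to the right of the knob, with about 5 mm clear between them.

**Last checks**
- **Contact:** The edge line runs at −3.1°, parallel to the line through the pins. The two shanks measured 0.69 and 0.56 mm from it. Touching should read 2 mm, so there is a common offset that I put down to the edge-finding. The two readings agree within 0.15 mm, but the absolute contact rests on that match and on the push force.
- **Pins:** Both still stand with their heads where they were.
- **Sideways load:** Setting the weight down briefly put about 7 N sideways and 12 N down on the wrist. I eased this before letting go. The straightedge shifted by no more than about 0.2 mm.
- **Camera disagreement:** The two cameras differed by 2–5 mm, which was small enough for both grasps.

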